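# Release a ratchet carving clamp and lay out the printing block

### The job

Free the printing block from the carving clamp: push the pawl's upright finger post sideways, firmly but with no more force than it needs (under about 13 N), and keep it there until the jaw has backed off fully. Then lift the block out and set it down by hand, picture side up, in the middle of the grey felt pad, without dropping it. Leave the gouge, the baren and the ink jar alone, and let go of everything at the end.

Things in the scene. Friction and masses are not known exactly. Their poses are not given: they have to be found in the camera images.
- clamp: Carving clamp fixed to the table. Origin: on the table; z up. Dark wooden board, x -145 to 135, y -65 to 65 mm, top (the bed) at z = 20 mm. +x runs from the wooden fence (face at x = -122, y -45 to 45, top z = 54 mm) past block and jaw to the ratchet. It carries jaw, wheel, pawl and post: more than 15 N from the robot on any of these is too much.
- wheel_axis (a point): Fixed point on the upright axis of the flat steel ratchet wheel, on its top face (clamp x 82, y -30, z 46 mm). Wheel 68 mm diameter, 10 mm thick, 16 saw teeth, geared to the jaw by a rack. A return spring pulls the jaw open and the pawl blocks it. If the pawl drops back early it catches again, every 7 mm of jaw travel.
- pawl_pin (a point): Fixed point on the pawl's upright pin (clamp x 42, y 5, z 47 mm). Dark steel pawl: a 40 mm nose along clamp +x sits in the teeth; an arm along +y carries the finger post. Driving the post towards clamp -x turns the pawl anticlockwise from above and lifts the nose. Counted from where the pawl's spring is first felt, the teeth are clear after about 5.5 mm and a hard stop comes at 7.2 mm.
- post_nominal (a point): Fixed point (clamp x 42, y 48, z 78 mm): nominal top of the upright steel finger post, 6 mm thick along x, 22 mm wide along y, z 48 to 78 mm. It slides loosely (under 1 N) 0 to 10 mm towards clamp -x before the pawl's spring is felt; that point lies up to 9 mm either side of nominal. The spring gives at 3 to 6 N, needs up to 11 N and pushes back unless held. Push from its +x side, free to x = 110.
- jaw (a joint): Jaw opening along clamp +x, m: 0 clamped (jaw face 1 mm from the block), 0.030 fully backed off. With the pawl clear it opens by itself at about 10 mm/s. Wooden jaw 60 mm wide (y), 25 mm long, steel plate on top up to z = 57 mm, whose lip reaches 11 mm over the block's end while clamped, 2.5 mm above it.
- block: The wooden printing block, 90 x 52 x 28 mm (its x, y, z), 0.08 to 0.15 kg, with a pasted drawing on top. Origin: centre of its underside; z up. At the start it lies on the clamp's bed, its x along the clamp's x, between the fence and the jaw; its two long sides (52 mm apart along y) are free.
- pad: Grey felt printing pad on a plywood board, 180 x 140 x 12 mm (x, y, z), fixed to the table. Origin: centre of its underside; felt surface at z = 12 mm.
- gouge: Bystander: a carving gouge with a wooden handle, about 170 mm long, 20 mm wide, lying flat along its x, blade to +x. Origin: on the table, near mid length.
- baren: Bystander: a round wooden printing rubber with a knob, 96 mm diameter, 42 mm high. Origin: centre of its underside.
- jar: Bystander: an ink jar with a black lid, 56 mm diameter, 70 mm high. Origin: centre of its underside.
There are look-alikes about, which are no part of the job. There is more than one size of the block; the job needs the smallest. Several things look just like the pad: the one meant starts nearest to the robot's base.

How it is judged:
On the way, in this order (a step that is already met when the one before it is completed fails the run):
1. the jaw is backed off fully (24 mm or more) (value of joint jaw above 0.024 m), for 0.3 s.
2. the block is lifted clear of the clamp's bed (z of block in the frame of clamp above 0.045 m), for 0.1 s.
3. the block is brought down onto the pad while still in the fingers (contact force between the fingers and block above 0.5 N and z of block in the frame of pad below 0.018 m and horizontal distance between block and pad below 0.04 m).
At the end, for the whole second after the job is handed in: The jaw is backed off (24 mm or more of its 30 mm), and the block lies flat on the felt, picture side up (tilt under 0.08 rad), its centre within 35 mm of the pad's centre, at rest and released (value of joint jaw above 0.024 m and horizontal distance between block and pad below 0.035 m and z of block in the frame of pad between 0.009 and 0.0145 m and angle between block's own z axis and vertical below 0.08 rad and linear speed of block below 0.02 m/s); the robot touches nothing.
It fails at once if the robot pushes on the clamp, or anything it carries, with more than 15 N (contact force between any of the fingers, the arm and clamp above 15 N).
It fails at once if the gouge, baren or jar is moved by more than 30 mm (distance of any of gouge, baren, jar from where it was at the start of the episode above 0.03 m).
It also fails if it takes over 72 s, if anything falls off the work surface, if the arm or the gripper's body presses on something with over 40 N, if the wrist force passes 120 N, or if a joint passes its speed limit or range.

### The arm

A 6-joint arm with a two-finger parallel gripper is mounted at the origin on the work surface. World frame = base frame: x ahead of the robot, y to its left, z up, the work surface at z = 0. Lengths are in m, angles in rad, forces in N, time in s.
With the tool pointing down it reaches from about 0.425 to 0.95 m from the base axis. Payload 3.5 kg.
Tool frame: the origin (TCP) lies at the very end of the fingers, on their centre line; the grasp point (between the pads) lies ctrl.grip_point_offset behind it (ctrl.grip_point_offset is the distance from the TCP to the grasp point, in m); z points along the fingers, y is the direction in which the jaws open and shut (so a half turn about z gives the same grasp; the last joint's range is limited). The gripper opens to 85 mm and grips with 20 to 120 N. Pads are 22 mm wide; open, the fingers measure 114 mm over their backs; the gripper's body (76 mm by 85 mm) begins 54 mm behind the grasp point. The pads swing forward as they close: fully open they stand 13 mm farther back than shut.
Start: joints at [-1.397, 0.286, 1.577, -0, 1.279, -0.15], TCP at [0.215, -0.64, 0.231] pointing down, gripper open.
Joint ranges: [-2.77, 2.77], [-0.9, 2.22], [0.21, 2.48], [-1.53, 4.67], [0.24, 2.81], [-2.84, 2.84]. Speed limits (rad/s): [2.79, 2.79, 3.14, 3.14, 3.14, 3.14].

### API

Orientations are given as a unit quaternion [x, y, z, w].
In Python, from plant import ctrl gives the robot as it stands.
- The arm moves only by the tool servo_tool, never from a script. Its argument "increments" is a list of rows, each a list of 5 numbers: the opening, from 0 (shut) to 1 (fully open), then the shift along the world's x, y, z in units of 40 mm (1.0 is 40 mm), then the turn about the world's z in units of 5 degrees (1.0 is 5 degrees). A call has exactly 10 rows; each row is the pose to reach, as a shift and turn from the pose measured when the call began; what a row does not reach only later rows make up. A row lasts 1/12 s, in which the tool goes at most 41.7 mm and 7.16 degrees, less where a joint would pass 70% of its speed; a pose out of reach is approached as far as the arm can. A call with a gripper value outside its range is refused whole. The fingers move at their own pace and stop on an object; "grip_force" is the grip in N (left out, the last holds). Time passes only in rows, so rows that repeat a pose let the fingers close, or fill a call up. It gives the time, the measured TCP pose, the force and the opening at its end, in the units of the state.
- ctrl.get_state(): the state, without advancing time (a new reading comes with each control period).
- ctrl.read_camera(name): name is "side" or "top" or "wrist"; returns a dict with "frame" (480x640x3 uint8, red, green, blue), "K" (3x3 intrinsics, pixels), "extrinsics" (4x4, takes a point from camera to world coordinates). Camera axes: x right, y down, z forward; pixel columns grow to the right and rows downward; lengths in m; the calibration is good to about 2 mm. A picture is of the moment at which its call begins. There is no depth.
- ctrl.sign_off(): hands the job in, once; it reports no verdict.
Trained networks look in a picture, given as the dict that the camera call returned (one of the last four; its "shot" number tells which), for a name from the list of things; names that differ only in an ending like _2 or _b are one class to them, and where a whole thing is asked for, a point or a joint stands for the part that bears it (a point fixed in the world has none). Each returns a list of dicts, best first, with "conf" (0 to 1); they miss things now and then, are a little off and sometimes report something else, mostly with a low value. They report only what shows in the picture. A call takes as long as a camera call. They do not tell look-alikes from the thing itself.
- ctrl.masks_of(picture, query): "region" (480x640 bool, what is visible of it) and "extent" ([left, top, right, bottom] in pixels, round what is visible of it).
- ctrl.landmark_of(picture, query): "centre" ([row, column] in pixels: a listed point, or the origin of a listed thing).
The state is a dict: "time": time; "qpos": joint angles; "dq": joint speeds; "joint_efforts": joint torques, N m; "eef_pos": TCP position; "tcp_rot": TCP orientation; "contact_force": force on the tool from outside, world axes, zero at the start; "wrist_torque": the same for the moment, N m; "opening": opening from 0.0 (shut) to 1.0 (fully open).
Only numpy, scipy, OpenCV 4.12 (cv2) and the standard library are available. Lean on these libraries where they do the work, as an engineer would, in place of code of your own. Each camera call takes 0.05 s, during which the arm holds its last target. There are 200 camera calls.

## Working session

There is one attempt and no reset: what is moved stays moved. The work goes in short steps, Python scripts to look and compute and a tool call to move; the robot and the scene stay as the last step left them, time stands still between calls to the robot, and variables do not carry over. Pictures are saved under pics/ and viewed, about 8 in all and at most 12, crops included, and the job is handed in when it is done.

Besides the shell and the picture viewer there is one more tool, called after "Call:" by a JSON object that holds its "api" and its "payload", one argument or row to a line. servo_tool: Moves the arm, as the interface text tells. Its arguments: {"type":"object","properties":{"increments":{"type":"array"},"grip_force":{"type":"number"}},"required":["increments"]}

```bash
mkdir -p pics; cat > h.py <<'E'
import numpy as np, cv2
from plant import ctrl
def ray(p,rc):
    K=np.array(p["K"]);T=np.array(p["extrinsics"])
    d=T[:3,:3]@np.linalg.solve(K,[rc[1],rc[0],1.]);return T[:3,3],d
def at(p,rc,z):
    o,d=ray(p,rc);return o+d*(z-o[2])/d[2]
def proj(p,X):
    K=np.array(p["K"]);T=np.array(p["extrinsics"])
    c=T[:3,:3].T@(np.array(X)-T[:3,3]);u=K@c;return u[:2]/u[2]
def tri(pr):
    A=np.zeros((3,3));b=np.zeros(3)
    for p,rc in pr:
        o,d=ray(p,rc);d=d/np.linalg.norm(d);M=np.eye(3)-np.outer(d,d);A+=M;b+=M@o
    return np.linalg.solve(A,b)
def save(p,n,crop=None,s=1):
    f=p["frame"][:,:,::-1]
    if crop: f=f[crop[1]:crop[3],crop[0]:crop[2]]
    cv2.imwrite("pics/"+n,cv2.resize(f,None,fx=s,fy=s,interpolation=cv2.INTER_CUBIC))
E
python3 - <<'E'
from h import *
np.set_printoptions(precision=4,suppress=True)
t=ctrl.read_camera("top");s=ctrl.read_camera("side")
print(ctrl.grip_point_offset)
z={"clamp":0,"wheel_axis":.046,"pawl_pin":.047,"post_nominal":.078,"block":0.02,"pad":0,"gouge":0,"baren":0,"jar":0}
for n in z:
    for nm,p in(("top",t),("side",s)):
        for l in ctrl.landmark_of(p,n)[:5]:
            print(n,nm,round(l["conf"],2),np.round(l["centre"],1),at(p,l["centre"],z[n]))
cv2.imwrite("pics/a.png",np.vstack([t["frame"],s["frame"]])[:,:,::-1][::1])
save(t,"t.png");save(s,"s.png")
E
```

```text
0.0187
clamp top 0.76 [247.  273.8] [0.5344 0.138  0.    ]
clamp top 0.7 [228.8 239.7] [0.5781 0.2244 0.    ]
clamp top 0.56 [246.4 303.6] [0.5376 0.0642 0.    ]
clamp side 0.68 [280.8 301.8] [0.5327 0.1477 0.    ]
wheel_axis top 0.73 [230.8 243.1] [0.5659 0.2088 0.046 ]
wheel_axis side 0.98 [274.5 271.8] [0.5763 0.2129 0.046 ]
wheel_axis side 0.49 [276.7 295.3] [0.522  0.1938 0.046 ]
pawl_pin top 0.76 [244.9 257.5] [0.5325 0.173  0.047 ]
pawl_pin side 0.83 [278.5 295.4] [0.5173 0.201  0.047 ]
post_nominal top 0.63 [263.7 249.7] [0.4844 0.1855 0.078 ]
post_nominal side 0.78 [273.8 312.5] [0.4694 0.2026 0.078 ]
block top 0.89 [326. 291.] [0.3433 0.0888 0.02  ]
block top 0.73 [184.3 305.4] [0.6907 0.0633 0.02  ]
block top 0.64 [245.3 305.5] [0.5378 0.0592 0.02  ]
block side 0.83 [258.  320.9] [0.525  0.0622 0.02  ]
block side 0.77 [245.1 259.9] [0.6997 0.0853 0.02  ]
block side 0.61 [292.6 379. ] [0.335  0.1248 0.02  ]
pad top 0.83 [268.5 424. ] [ 0.4896 -0.2346  0.    ]
pad top 0.81 [159.1 480.6] [ 0.7734 -0.3825  0.    ]
pad top 0.36 [247.  256.9] [0.5334 0.1798 0.    ]
pad side 0.81 [218.2 378.2] [ 0.4904 -0.2283  0.    ]
pad side 0.6 [179.7 321.5] [ 0.7651 -0.3794 -0.    ]
gouge top 0.74 [160.2 377.7] [ 0.7638 -0.119   0.    ]
gouge side 0.5 [214.5 282.8] [ 0.7538 -0.1148  0.    ]
baren top 0.6 [203.2 144.5] [0.6374 0.4654 0.    ]
baren side 0.58 [347.6 182.5] [ 0.6362  0.4743 -0.    ]
jar top 0.69 [285.1 154. ] [0.4337 0.4272 0.    ]
jar side 0.92 [366.5 268.5] [0.4441 0.4322 0.    ]
```

View pics/t.png

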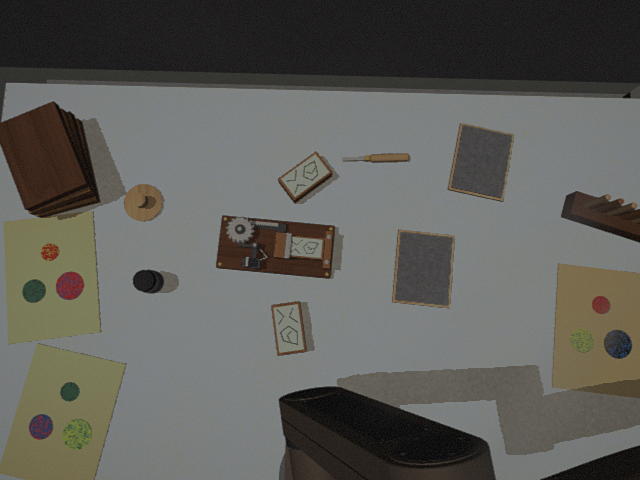

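View pics/s.png

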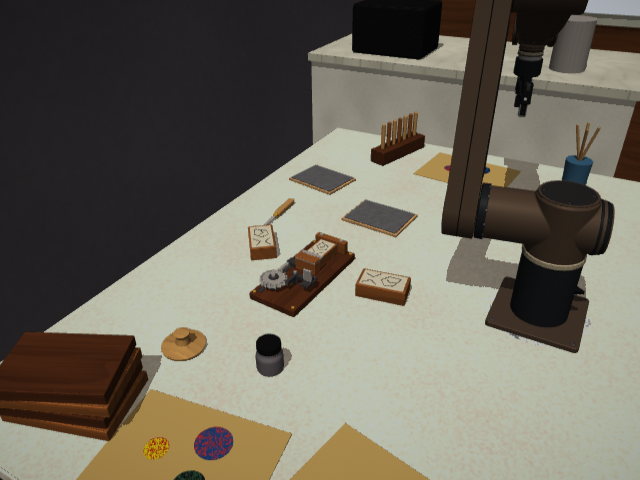

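```bash
python3 - <<'E'
from h import *
np.set_printoptions(precision=4,suppress=True)
t=ctrl.read_camera("top")
for q,z in(("clamp",.02),("block",.048),("pad",.012)):
    for m in ctrl.masks_of(t,q)[:4]:
        c=cv2.findContours(m["region"].astype(np.uint8),0,2)[0]
        c=max(c,key=cv2.contourArea)[:,0]
        W=np.array([at(t,(y,x),z)[:2] for x,y in c],np.float32)*1000
        zz={'clamp':.02,'block':.028,'pad':.012}[q]
        print(q,round(m["conf"],2),m["extent"],cv2.minAreaRect(W))
s=ctrl.get_state();print(s["tcp_rot"],s["eef_pos"])
save(t,"c1.png",(205,140,355,365),2.6)
E
```

```text
clamp 0.55 [217.1, 213.1, 334.8, 280.9] ((534.4622802734375, 132.4056396484375), (279.3567199707031, 132.37982177734375), 85.8687744140625)
block 0.9 [287.7, 232.1, 323.5, 259.9] ((529.3197021484375, 55.218711853027344), (75.23519897460938, 51.56608581542969), 86.54105377197266)
block 0.89 [279.1, 155.6, 333.3, 202.9] ((701.7247314453125, 63.07878875732422), (74.41812133789062, 121.45233154296875), 37.95987319946289)
block 0.61 [272.9, 299.1, 303.2, 358.0] ((340.20989990234375, 92.70338439941406), (118.12548828125, 70.25009155273438), 9.220460891723633)
pad 0.69 [393.9, 232.3, 456.5, 308.8] ((489.6455993652344, -230.42190551757812), (144.12841796875, 178.72216796875), 85.37200927734375)
pad 0.63 [446.3, 119.5, 514.0, 201.1] ((763.2260131835938, -377.93896484375), (144.97091674804688, 185.57594299316406), 79.24436950683594)
[ 0.9869  0.1612 -0.     -0.    ] [ 0.2148 -0.6399  0.2313]
```

View pics/c1.png

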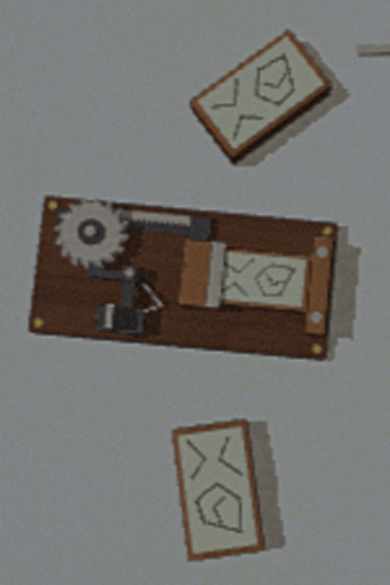

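Call:
{"api": "servo_tool", "payload": {
  "increments": [
    [1,0.6,0.9,0.2,0],
    [1,1.2,1.8,0.4,0],
    [1,1.8,2.7,0.6,0],
    [1,2.4,3.6,0.8,0],
    [1,3.0,4.5,1.0,0],
    [1,3.6,5.4,1.2,0],
    [1,4.2,6.3,1.2,0],
    [1,4.8,7.2,1.2,0],
    [1,5.4,8.1,1.2,0],
    [1,5.9,9,1.2,0]
  ]
}}

```text
time: 2.03
eef_pos: [0.4425, -0.2938, 0.2798]
tcp_rot: [0.987, 0.161, 0.0, 0.001]
contact_force: [0.8, 0.2, 0.9]
opening: 0.999
```

The three blocks in the top picture are at px (305,246), (305,177) and (289,328). The first is the smallest (52 mm wide against about 70) and is the one in the clamp. The pads are at (424,268) and (480,160). The first is nearest to the base, at 0.54 m against 0.85 m.

Call:
{"api": "servo_tool", "payload": {
  "increments": [
    [0,0.2,1.0,0.05,1.35],
    [0,0.4,2.0,0.1,2.7],
    [0,0.6,3.0,0.15,4.05],
    [0,0.8,4.0,0.2,5.4],
    [0,0.9,5.0,0.2,6.75],
    [0,1.0,6.0,0.2,8.1],
    [0,1.0,7.0,0.2,9.45],
    [0,1.0,8.0,0.2,10.8],
    [0,1.0,9.0,0.2,12.1],
    [0,1.0,10.0,0.2,13.46]
  ]
}}

```text
time: 2.87
eef_pos: [0.4821, 0.1082, 0.2883]
tcp_rot: [0.73, 0.683, 0.001, 0.001]
contact_force: [0.4, 0.3, 0.5]
opening: 0.005
```

```bash
cat > look.py <<'E'
from h import *
import sys
np.set_printoptions(precision=4,suppress=True)
z={"clamp":0,"wheel_axis":.046,"pawl_pin":.047,"post_nominal":.078,"block":0.02}
w=ctrl.read_camera("wrist")
for n in z:
    for l in ctrl.landmark_of(w,n)[:3]: print(n,round(l["conf"],2),np.round(l["centre"],1),at(w,l["centre"],z[n]))
s=ctrl.get_state();print(s["tcp_rot"],s["eef_pos"],s["contact_force"])
print(w["extrinsics"])
save(w,sys.argv[1],None,1.25)
E
python3 look.py w1.png
```

```text
clamp 0.56 [158.4 368.6] [0.5329 0.1396 0.    ]
wheel_axis 0.71 [ 73.7 409.1] [0.5678 0.2189 0.046 ]
pawl_pin 0.9 [116.6 367.3] [0.5278 0.1837 0.047 ]
pawl_pin 0.25 [227.2 369.5] [0.5263 0.0745 0.047 ]
post_nominal 0.91 [117.8 323.2] [0.486  0.1852 0.078 ]
block 0.97 [214.7 522.2] [0.6965 0.0697 0.02  ]
block 0.74 [230.  368.6] [0.5281 0.0637 0.02  ]
block 0.66 [208.3 199.9] [0.3458 0.1005 0.02  ]
[0.7327 0.6805 0.0005 0.0004] [0.4826 0.1056 0.2879] [-0.831  -0.0499 -0.47  ]
[[ 0.9978 -0.0645 -0.017   0.4862]
 [-0.0667 -0.9548 -0.2897  0.1839]
 [ 0.0024  0.2902 -0.957   0.4305]
 [ 0.      0.      0.      1.    ]]
```

View pics/w1.png

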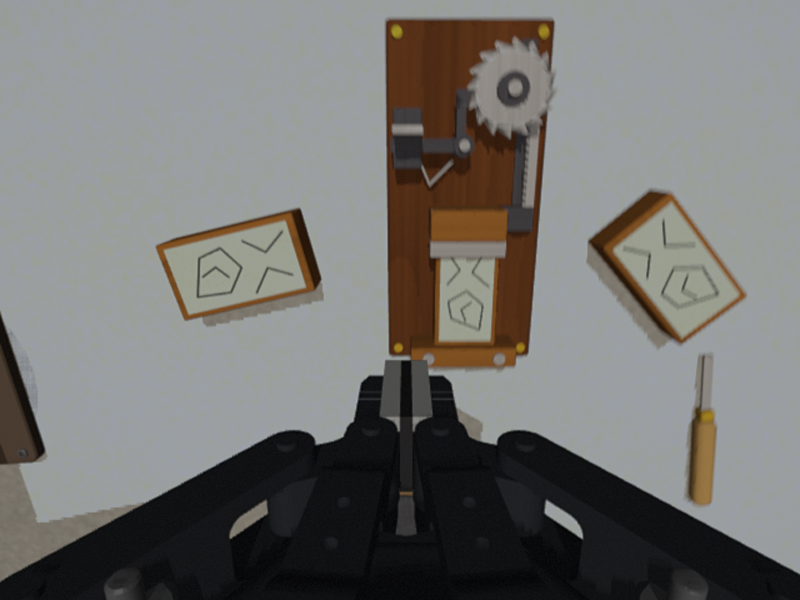

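```bash
python3 - <<'E'
from h import *
np.set_printoptions(precision=4,suppress=True)
s=ctrl.read_camera("side");w=ctrl.read_camera("wrist")
a=cv2.resize(s["frame"][230:315,240:365],None,fx=4.8,fy=4.8,interpolation=2)
b=cv2.resize(w["frame"][75:145,300:400],None,fx=3,fy=3,interpolation=2)
o=np.zeros((a.shape[0]+b.shape[0]-210+0,800,3),np.uint8)[:max(a.shape[0],0)+0]
c=np.zeros((600,600,3),np.uint8);c[:a.shape[0],:a.shape[1]]=a;cc=b[:600-a.shape[0]]
c[a.shape[0]:a.shape[0]+cc.shape[0],:cc.shape[1]]=cc
cv2.imwrite("pics/p.png",c[:,:,::-1]);print(a.shape)
for r in (96,99,103.6,108,132): print(r,[at(w,(r,325.6),z)for z in(.048,.078)])
R=np.array([[.072,-.997],[.997,.072]]);O=np.array([.5348,.1374])
for q in((42,48,78),(52,48,78),(42,5,47),(82,-30,46)):
  X=np.r_[O+R@np.array(q[:2])/1e3,q[2]/1e3];print(q,X,proj(w,X),proj(s,X),(proj(s,X)-[240,230])*4.8)
E
```

```text
(408, 600, 3)
96 [array([0.4905, 0.2014, 0.048 ]), array([0.4903, 0.1998, 0.078 ])]
99 [array([0.4903, 0.1988, 0.048 ]), array([0.4901, 0.1974, 0.078 ])]
103.6 [array([0.49  , 0.1947, 0.048 ]), array([0.4898, 0.1937, 0.078 ])]
108 [array([0.4897, 0.1908, 0.048 ]), array([0.4896, 0.1901, 0.078 ])]
132 [array([0.4881, 0.1691, 0.048 ]), array([0.4881, 0.17  , 0.078 ])]
(42, 48, 78) [0.49   0.1827 0.078 ] [326.6796 116.7929] [309.0197 266.9732] [331.2945 177.4714]
(52, 48, 78) [0.4907 0.1927 0.078 ] [326.6716 104.6856] [306.6195 269.0664] [319.7736 187.5188]
(42, 5, 47) [0.5328 0.1796 0.047 ] [371.7579 116.8755] [294.469  272.0325] [261.4512 201.756 ]
(82, -30, 46) [0.5706 0.217  0.046 ] [411.0471  71.3542] [272.8528 276.0634] [157.6932 221.1042]
```

View pics/p.png

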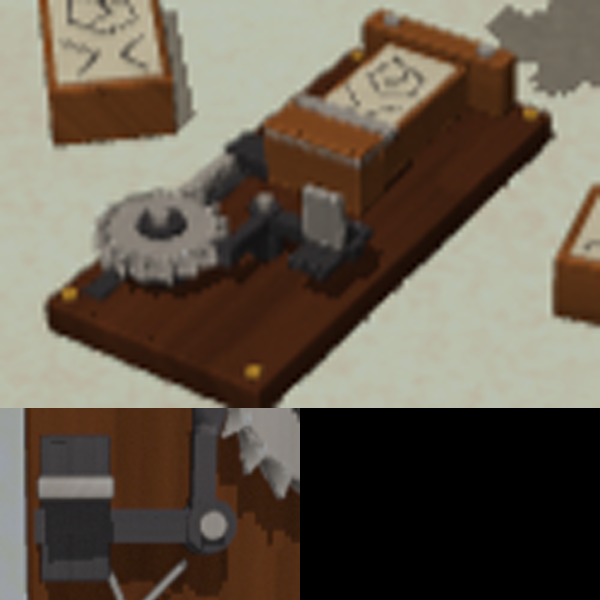

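Call:
{"api": "servo_tool", "payload": {
  "increments": [
    [0,0.1,1.0,0,0],
    [0,0.2,2.0,0,0],
    [0,0.25,2.9,-0.3,0],
    [0,0.25,2.9,-1.1,0],
    [0,0.25,2.9,-1.9,0],
    [0,0.25,2.9,-2.7,0],
    [0,0.25,2.9,-3.5,0],
    [0,0.25,2.9,-4.2,0],
    [0,0.25,2.9,-4.7,0],
    [0,0.25,2.9,-4.7,0]
  ]
}}

```text
time: 4.1
eef_pos: [0.4895, 0.2186, 0.0945]
tcp_rot: [0.734, 0.679, -0.004, -0.002]
contact_force: [-0.5, -0.6, 0.1]
opening: -0.001
```

```bash
python3 look.py w2.png
```

```text
clamp 0.93 [344.2 398.6] [0.5339 0.1398 0.    ]
wheel_axis 0.8 [258.2 476.2] [0.5681 0.2186 0.046 ]
pawl_pin 0.77 [324.1 404.2] [0.5297 0.183  0.047 ]
block 0.91 [411.3 636.1] [0.6895 0.0893 0.02  ]
block 0.33 [342.  397.4] [0.53   0.1545 0.02  ]
[0.7334 0.6798 0.0024 0.0013] [0.4944 0.221  0.1022] [-0.1315 -0.0892  0.2575]
[[ 0.9969 -0.0717 -0.031   0.496 ]
 [-0.0777 -0.9532 -0.2921  0.2947]
 [-0.0086  0.2936 -0.9559  0.2364]
 [ 0.      0.      0.      1.    ]]
```

View pics/w2.png

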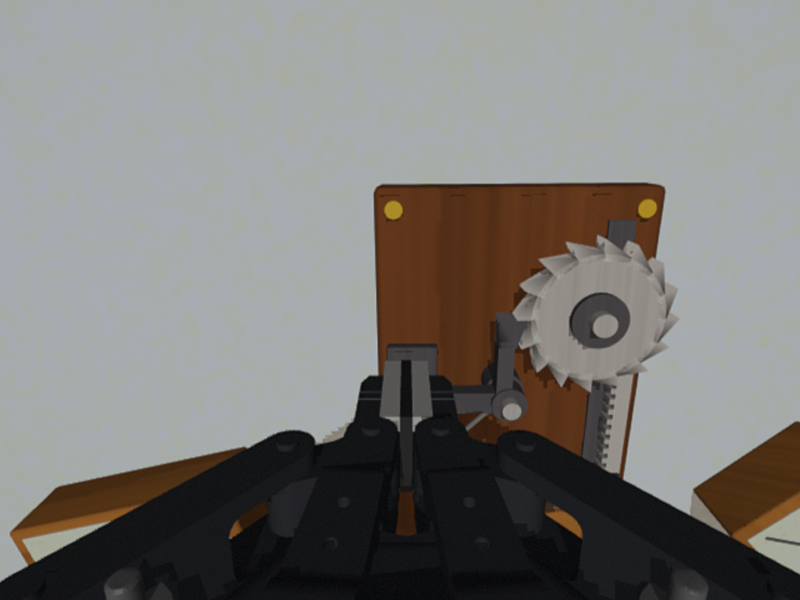

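Call:
{"api": "servo_tool", "payload": {
  "increments": [
    [0,0,0,-0.2,0],
    [0,-0.02,0,-0.4,0],
    [0,-0.05,0,-0.6,0],
    [0,-0.05,0,-0.75,0],
    [0,-0.05,0,-0.9,0],
    [0,-0.05,0,-1.0,0],
    [0,-0.05,0,-1.03,0],
    [0,-0.05,0,-1.03,0],
    [0,-0.05,0,-1.03,0],
    [0,-0.05,0,-1.03,0]
  ]
}}

```text
time: 5.23
eef_pos: [0.4928, 0.2211, 0.0614]
tcp_rot: [0.733, 0.68, 0.003, 0.002]
contact_force: [-0.6, -0.2, -0.5]
opening: -0.002
```

Call:
{"api": "servo_tool", "payload": {
  "increments": [
    [0,0,-0.04,0,0],
    [0,0,-0.08,0,0],
    [0,-0.01,-0.12,0,0],
    [0,-0.01,-0.16,0,0],
    [0,-0.01,-0.2,0,0],
    [0,-0.02,-0.24,0,0],
    [0,-0.02,-0.27,0,0],
    [0,-0.02,-0.3,0,0],
    [0,-0.02,-0.3,0,0],
    [0,-0.02,-0.3,0,0]
  ]
}}

```text
time: 6.07
eef_pos: [0.492, 0.2091, 0.0614]
tcp_rot: [0.733, 0.68, 0.003, 0.002]
contact_force: [0.1, -0.4, -0.3]
opening: 0.0
```

Call:
{"api": "servo_tool", "payload": {
  "increments": [
    [0,0,-0.01,0,0],
    [0,0,-0.02,0,0],
    [0,0,-0.03,0,0],
    [0,0,-0.04,0,0],
    [0,0,-0.05,0,0],
    [0,0,-0.05,0,0],
    [0,0,-0.05,0,0],
    [0,0,-0.05,0,0],
    [0,0,-0.05,0,0],
    [0,0,-0.05,0,0]
  ]
}}

```text
time: 6.9
eef_pos: [0.492, 0.2071, 0.0614]
tcp_rot: [0.733, 0.68, 0.003, 0.001]
contact_force: [0.5, -0.4, -0.2]
opening: 0.001
```

Call:
{"api": "servo_tool", "payload": {
  "increments": [
    [0,0,-0.01,0,0],
    [0,0,-0.02,0,0],
    [0,0,-0.03,0,0],
    [0,0,-0.04,0,0],
    [0,0,-0.05,0,0],
    [0,0,-0.06,0,0],
    [0,0,-0.07,0,0],
    [0,0,-0.07,0,0],
    [0,0,-0.07,0,0],
    [0,0,-0.07,0,0]
  ]
}}

```text
time: 7.73
eef_pos: [0.492, 0.2052, 0.0614]
tcp_rot: [0.734, 0.68, 0.004, 0.001]
contact_force: [-0.8, 5.5, -0.6]
opening: -0.0
```

```bash
python3 - <<'E'
from h import *
s=ctrl.read_camera("side")
save(s,"s2.png",(235,220,365,320),6)
E
```

```text
(no output)
```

View pics/s2.png

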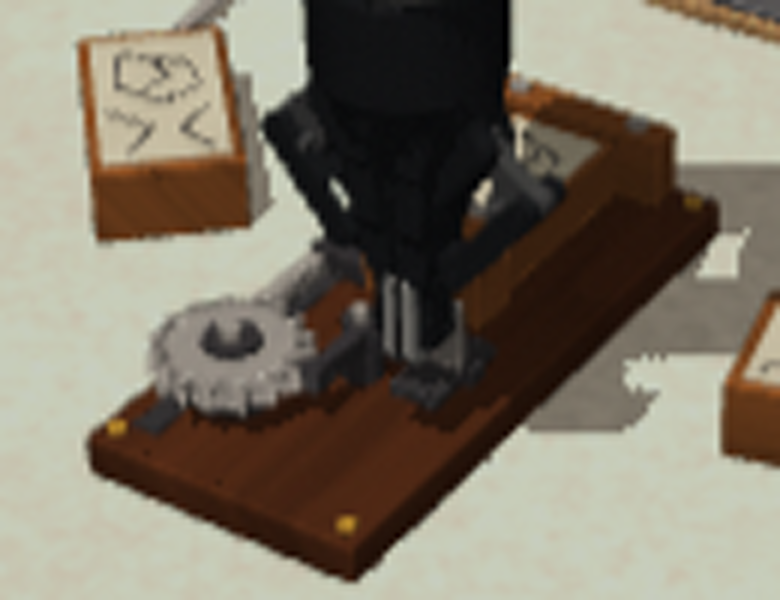

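Call:
{"api": "servo_tool", "payload": {
  "increments": [
    [0,0,-0.03,0,0],
    [0,0,-0.04,0,0],
    [0,0,-0.05,0,0],
    [0,0,-0.06,0,0],
    [0,0,-0.07,0,0],
    [0,0,-0.08,0,0],
    [0,0,-0.09,0,0],
    [0,0,-0.1,0,0],
    [0,0,-0.11,0,0],
    [0,0,-0.11,0,0]
  ]
}}

```text
time: 8.62
eef_pos: [0.4914, 0.2028, 0.0615]
tcp_rot: [0.734, 0.679, 0.005, -0.001]
contact_force: [-1.0, 10.3, 0.6]
opening: 0.0
```

Call:
{"api": "servo_tool", "payload": {
  "increments": [
    [0,0,-0.05,0,0],
    [0,0,-0.05,0,0],
    [0,0,-0.05,0,0],
    [0,0,-0.05,0,0],
    [0,0,-0.05,0,0],
    [0,0,-0.05,0,0],
    [0,0,-0.05,0,0],
    [0,0,-0.05,0,0],
    [0,0,-0.05,0,0],
    [0,0,-0.05,0,0]
  ]
}}

```text
time: 9.45
eef_pos: [0.4913, 0.2028, 0.0616]
tcp_rot: [0.734, 0.679, 0.006, -0.002]
contact_force: [-0.2, 8.7, -0.2]
opening: 0.004
```

```bash
python3 - <<'E'
from h import *
w=ctrl.read_camera("wrist");save(w,"w3.png",(240,200,560,430),2.4)
for i in range(2):
  s=ctrl.get_state();print(s["eef_pos"],s["contact_force"],s["wrist_torque"])
  ctrl.read_camera("top")
for m in ctrl.masks_of(w,"jaw")[:2]: print(m["conf"],m["extent"])
E
```

```text
[0.49131203 0.2028116  0.06162663] [-0.25179607  8.47164224 -0.73567128] [1.5036297  0.08980137 0.03418154]
[0.4913202  0.2028087  0.06163853] [-0.20590366  8.45250685 -0.64509822] [1.48442017 0.05475374 0.06227239]
0.63 [437.3, 301.1, 528.7, 433.1]
```

Call:
{"api": "servo_tool", "payload": {
  "increments": [
    [0,0,-0.055,0,0],
    [0,0,-0.06,0,0],
    [0,0,-0.07,0,0],
    [0,0,-0.08,0,0],
    [0,0,-0.085,0,0],
    [0,0,-0.09,0,0],
    [0,0,-0.095,0,0],
    [0,0,-0.1,0,0],
    [0,0,-0.105,0,0],
    [0,0,-0.11,0,0]
  ]
}}

```text
time: 10.48
eef_pos: [0.4905, 0.1996, 0.0615]
tcp_rot: [0.735, 0.678, 0.007, -0.004]
contact_force: [-1.3, 6.0, 1.2]
opening: -0.002
```

```bash
cat > jaw.py <<'E'
from h import *
s=ctrl.get_state();print(s["time"],s["eef_pos"],s["contact_force"])
sd=ctrl.read_camera("side");t=ctrl.read_camera("top")
for n,p in (("side",sd),("top",t)):
  for m in ctrl.masks_of(p,"jaw")[:2]: print(n,m["conf"],m["extent"])
for m in ctrl.masks_of(t,"block")[:3]: print("block",m["conf"],m["extent"])
save(sd,"jaw.png",(235,220,365,320),6)
E
python3 jaw.py
```

```text
10.4833 [0.49049719 0.19958374 0.06151857] [-1.27175104  6.00115489  1.18181323]
side 0.54 [279.2, 258.4, 317.4, 273.1]
side 0.54 [250.5, 235.4, 355.6, 314.4]
top 0.8 [253.8, 221.2, 294.3, 259.8]
block 0.79 [272.3, 299.8, 307.1, 355.4]
block 0.7 [287.5, 231.4, 325.7, 259.7]
```

Call:
{"api": "servo_tool", "payload": {
  "increments": [
    [0,0,-0.04,0,0],
    [0,0,-0.04,0,0],
    [0,0,-0.04,0,0],
    [0,0,-0.04,0,0],
    [0,0,-0.04,0,0],
    [0,0,-0.04,0,0],
    [0,0,-0.04,0,0],
    [0,0,-0.04,0,0],
    [0,0,-0.04,0,0],
    [0,0,-0.04,0,0]
  ]
}}

```text
time: 11.57
eef_pos: [0.4903, 0.1991, 0.0616]
tcp_rot: [0.735, 0.678, 0.007, -0.005]
contact_force: [-0.9, 5.5, 0.4]
opening: 0.001
```

```bash
python3 jaw.py
```

```text
11.5667 [0.49029891 0.19912192 0.06162368] [-0.90735783  5.45380893  0.38986175]
top 0.86 [255.1, 220.4, 287.2, 257.0]
block 0.83 [276.6, 153.9, 333.9, 202.1]
block 0.82 [273.0, 299.2, 306.1, 355.0]
block 0.77 [287.4, 229.0, 324.8, 260.8]
```

Call:
{"api": "servo_tool", "payload": {
  "increments": [
    [0,0,-0.035,0,0],
    [0,0,-0.035,0,0],
    [0,0,-0.035,0,0],
    [0,0,-0.035,0,0],
    [0,0,-0.035,0,0],
    [0,0,-0.035,0,0],
    [0,0,-0.035,0,0],
    [0,0,-0.035,0,0],
    [0,0,-0.035,0,0],
    [0,0,-0.035,0,0]
  ]
}}

```text
time: 12.65
eef_pos: [0.4902, 0.1991, 0.0617]
tcp_rot: [0.735, 0.678, 0.008, -0.006]
contact_force: [-0.3, 7.0, -1.3]
opening: -0.005
```

Call:
{"api": "servo_tool", "payload": {
  "increments": [
    [0,0,-0.03,0,0],
    [0,0,-0.03,0,0],
    [0,0,-0.03,0,0],
    [0,0,-0.03,0,0],
    [0,0,-0.03,0,0],
    [0,0,-0.03,0,0],
    [0,0,-0.03,0,0],
    [0,0,-0.03,0,0],
    [0,0,-0.03,0,0],
    [0,0,-0.03,0,0]
  ]
}}

```text
time: 13.48
eef_pos: [0.4902, 0.1991, 0.0617]
tcp_rot: [0.735, 0.678, 0.009, -0.006]
contact_force: [-0.5, 6.6, -1.5]
opening: 0.002
```

```bash
python3 jaw.py
```

```text
13.4833 [0.49021289 0.19911624 0.06171377] [-0.51569735  6.63663805 -1.45744867]
side 0.81 [253.0, 259.1, 300.0, 290.5]
top 0.95 [219.6, 219.9, 281.0, 256.6]
block 0.93 [272.4, 299.0, 305.6, 360.3]
block 0.7 [284.9, 233.2, 321.9, 261.2]
block 0.66 [277.8, 153.7, 332.4, 202.5]
```

View pics/jaw.png

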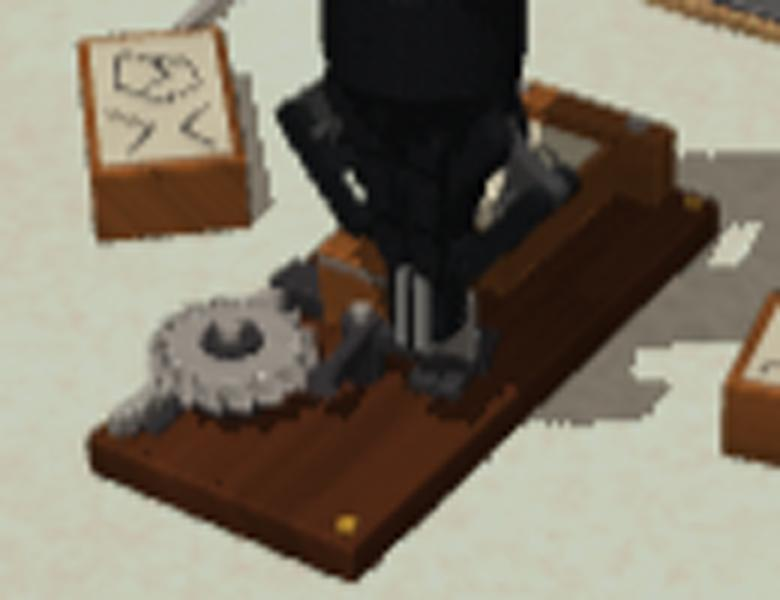

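Call:
{"api": "servo_tool", "payload": {
  "increments": [
    [0,0,-0.03,0,0],
    [0,0,-0.03,0,0],
    [0,0,-0.03,0,0],
    [0,0,-0.03,0,0],
    [0,0,0.05,0,0],
    [0,0,0.2,0,0],
    [0,0.02,0.4,0,0],
    [0,0.02,0.6,0,0],
    [0,0.02,0.6,0,0],
    [0,0.02,0.6,0.2,0]
  ]
}}

```text
time: 14.57
eef_pos: [0.4896, 0.2231, 0.0683]
tcp_rot: [0.735, 0.678, 0.008, -0.007]
contact_force: [-1.5, 0.4, 0.1]
opening: 0.002
```

Call:
{"api": "servo_tool", "payload": {
  "increments": [
    [0,0,0,0.9,0],
    [0,0,0,1.8,0],
    [0,0,0,2.7,0],
    [0.5,0,0,3.5,0],
    [0.9,0.3,-0.9,3.6,0],
    [0.9,0.6,-1.8,3.6,0],
    [0.9,0.8,-2.7,3.6,0],
    [0.9,0.9,-3.2,3.6,0],
    [0.9,0.9,-3.3,3.6,0],
    [0.9,0.9,-3.3,3.6,0]
  ]
}}

```text
time: 15.4
eef_pos: [0.5257, 0.0898, 0.2128]
tcp_rot: [0.736, 0.677, 0.008, -0.007]
contact_force: [-0.5, 0.3, 0.3]
opening: 0.897
```

```bash
python3 look.py w4.png; python3 jaw.py; python3 - <<'E'
from h import *
w=ctrl.read_camera("wrist")
for q,z in(("clamp",.02),("block",.048)):
    for m in ctrl.masks_of(w,q)[:4]:
        c=max(cv2.findContours(m["region"].astype(np.uint8),0,2)[0],key=cv2.contourArea)[:,0]
        W=np.array([at(w,(y,x),z)[:2] for x,y in c],np.float32)*1000
        print(q,round(m["conf"],2),m["extent"],cv2.minAreaRect(W))
E
```

```text
clamp 0.98 [153.4 327.9] [0.5323 0.14   0.    ]
wheel_axis 0.56 [ 44.9 368.6] [0.5682 0.2182 0.046 ]
pawl_pin 0.84 [ 99.9 321.5] [0.5305 0.183  0.047 ]
post_nominal 0.73 [ 96.1 257.8] [0.4876 0.1869 0.078 ]
block 0.96 [217.9 128.6] [0.3501 0.0997 0.02  ]
block 0.94 [243.5 329.1] [0.5269 0.061  0.02  ]
block 0.86 [213.3 521.1] [0.6996 0.0749 0.02  ]
[ 0.7343  0.6788  0.0076 -0.0072] [0.5253 0.0922 0.2123] [ 0.6646  0.0429 -0.2971]
[[ 0.9966 -0.0797 -0.0222  0.531 ]
 [-0.0827 -0.9593 -0.2701  0.1626]
 [ 0.0002  0.271  -0.9626  0.3564]
 [ 0.      0.      0.      1.    ]]
15.7 [0.52531476 0.09224404 0.21228903] [ 0.66455294  0.04294161 -0.29710963]
side 0.64 [253.9, 254.7, 316.4, 290.2]
block 0.92 [278.9, 152.8, 332.0, 194.6]
block 0.56 [292.7, 235.8, 323.8, 258.2]
block 0.43 [217.1, 213.6, 334.2, 280.5]
clamp 0.65 [242.8, 0.0, 415.9, 322.4] ((529.979248046875, 121.44602966308594), (275.37762451171875, 137.91815185546875), 85.46207427978516)
block 0.79 [28.7, 169.9, 197.3, 279.5] ((352.0163879394531, 101.06134796142578), (127.55596923828125, 66.8555679321289), 9.470123291015625)
block 0.6 [454.3, 147.2, 608.7, 299.7] ((695.531982421875, 74.53775024414062), (70.52644348144531, 125.75337219238281), 38.22346878051758)
```

View pics/w4.png

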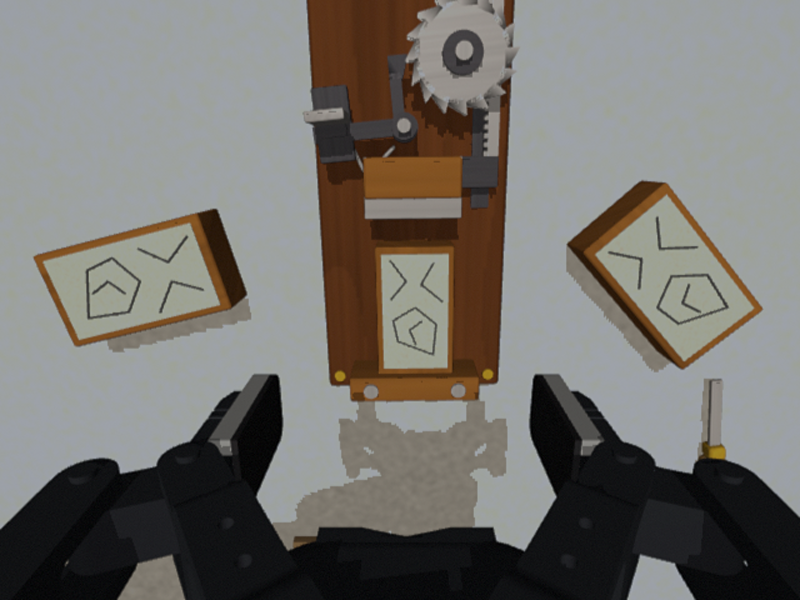

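```bash
python3 - <<'E'
from h import *
w=ctrl.read_camera("wrist")
C=np.array([at(w,(r,c),.048)[:2] for c,r in((301.6,197.6),(364,197.6),(360.8,299),(303,299))])
print(C,C.mean(0)); d=C[:2].mean(0)-C[2:].mean(0);print(np.linalg.norm(d),np.degrees(np.arctan2(d[1],d[0])),np.linalg.norm(C[0]-C[1]))
print(ctrl.get_state()["eef_pos"])
E
```

```text
[[0.50800467 0.11140374]
 [0.55817927 0.10739363]
 [0.55077728 0.01865343]
 [0.50069718 0.02265623]] [0.5294146  0.06502676]
0.08904810774520362 85.2623784533263 0.05033460061478124
[0.52562817 0.09117572 0.21228871]
```

Call:
{"api": "servo_tool", "payload": {
  "increments": [
    [1,0.1,-0.65,0,0],
    [1,0.1,-0.65,-0.7,0],
    [1,0.1,-0.65,-1.5,0],
    [1,0.1,-0.65,-2.2,0],
    [1,0.1,-0.65,-2.9,0],
    [1,0.1,-0.65,-3.3,0],
    [1,0.1,-0.65,-3.5,0],
    [1,0.1,-0.65,-3.5,0],
    [1,0.1,-0.65,-3.5,0],
    [1,0.1,-0.65,-3.5,0]
  ]
}}

```text
time: 16.98
eef_pos: [0.531, 0.0651, 0.074]
tcp_rot: [0.735, 0.678, 0.009, -0.006]
contact_force: [-0.2, 0.8, 0.0]
opening: 0.999
```

```bash
python3 - <<'E'
from h import *
w=ctrl.read_camera("wrist");save(w,"w5.png",None,1.25)
s=ctrl.get_state();print(s["eef_pos"],s["tcp_rot"],s["contact_force"])
E
```

```text
[0.53111136 0.06508138 0.07418554] [ 0.73478845  0.67821418  0.0088404  -0.00577068] [1.18268933 0.71448872 0.37779002]
```

View pics/w5.png

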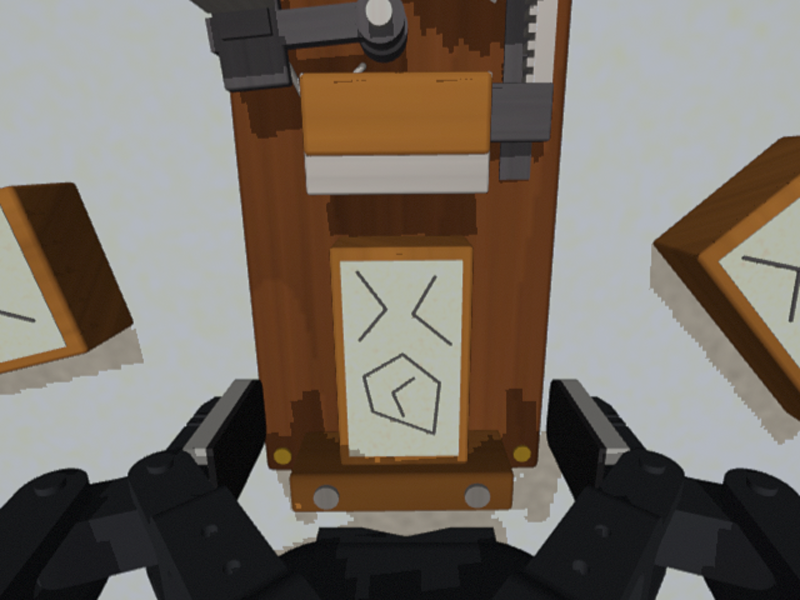

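Call:
{"api": "servo_tool", "payload": {
  "increments": [
    [1,-0.02,0,-0.2,0],
    [1,-0.03,0,-0.4,0],
    [1,-0.03,0,-0.6,0],
    [1,-0.03,0,-0.8,0],
    [1,-0.03,0,-0.95,0],
    [1,-0.03,0,-1.07,0],
    [1,-0.03,0,-1.17,0],
    [1,-0.03,0,-1.22,0],
    [1,-0.03,0,-1.24,0],
    [1,-0.03,0,-1.24,0]
  ],
  "grip_force": 25
}}

```text
time: 17.87
eef_pos: [0.53, 0.0651, 0.0245]
tcp_rot: [0.735, 0.678, 0.009, -0.006]
contact_force: [0.3, 0.1, 0.1]
opening: 1.002
```

Call:
{"api": "servo_tool", "payload": {
  "increments": [
    [0.7,0,0,0,0],
    [0.6,0,0,0,0],
    [0.4,0,0,0,0],
    [0.4,0,0,0,0],
    [0.4,0,0,0,0],
    [0.4,0,0,0,0],
    [0.4,0,0,0,0],
    [0.4,0,0,0,0],
    [0.4,0,0,0,0],
    [0.4,0,0,0,0]
  ],
  "grip_force": 25
}}

```text
time: 18.7
eef_pos: [0.5303, 0.0651, 0.025]
tcp_rot: [0.735, 0.678, 0.009, -0.006]
contact_force: [-1.4, -0.1, 4.6]
opening: 0.603
```

Call:
{"api": "servo_tool", "payload": {
  "increments": [
    [0.4,0,0,0.05,0],
    [0.4,0,0,0.1,0],
    [0.4,0,0,0.2,0],
    [0.4,0,0,0.3,0],
    [0.4,0,0,0.45,0],
    [0.4,0,0,0.6,0],
    [0.4,0,0,0.8,0],
    [0.4,0,0,1.0,0],
    [0.4,0,0,1.2,0],
    [0.4,0,0,1.4,0]
  ]
}}

```text
time: 19.53
eef_pos: [0.5306, 0.065, 0.0822]
tcp_rot: [0.735, 0.678, 0.009, -0.005]
contact_force: [0.6, 0.7, -2.3]
opening: 0.605
```

```bash
python3 - <<'E'
from h import *
w=ctrl.read_camera("wrist");sd=ctrl.read_camera("side")
a=cv2.resize(w["frame"],(400,300));b=cv2.resize(sd["frame"][190:315,230:397],(400,300))
cv2.imwrite("pics/w6.png",np.hstack([a,b])[:,:,::-1])
s=ctrl.get_state();print(s["eef_pos"],s["tcp_rot"],s["contact_force"],s["opening"])
E
```

```text
[0.53178916 0.06497962 0.08320704] [ 0.7347417   0.67825419  0.01045926 -0.00406049] [ 0.45529864 -0.69503322 -2.62729498] 0.6033353388876945
```

View pics/w6.png

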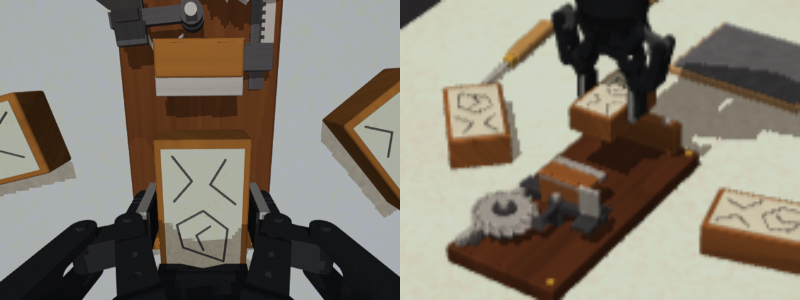

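Call:
{"api": "servo_tool", "payload": {
  "increments": [
    [0.4,0,-0.2,0.3,0],
    [0.4,-0.1,-0.7,0.6,0],
    [0.4,-0.2,-1.5,0.8,0],
    [0.4,-0.35,-2.4,0.8,0],
    [0.4,-0.5,-3.3,0.8,0],
    [0.4,-0.65,-4.2,0.8,0],
    [0.4,-0.8,-5.1,0.8,0],
    [0.4,-0.9,-6.0,0.8,0],
    [0.4,-1.0,-6.8,0.8,0],
    [0.4,-1.04,-7.3,0.8,0]
  ]
}}

```text
time: 20.47
eef_pos: [0.4894, -0.2307, 0.1161]
tcp_rot: [0.736, 0.677, 0.01, -0.003]
contact_force: [-0.1, -0.3, -1.2]
opening: 0.6
```

Call:
{"api": "servo_tool", "payload": {
  "increments": [
    [0.4,0,0,0,0],
    [0.4,0,0,-0.3,0],
    [0.4,0,0,-0.6,0],
    [0.4,0,0,-0.9,0],
    [0.4,0,0,-1.2,0],
    [0.4,0,0,-1.4,0],
    [0.4,0,0,-1.5,0],
    [0.4,0,0,-1.5,0],
    [0.4,0,0,-1.5,0],
    [0.4,0,0,-1.5,0]
  ]
}}

```text
time: 21.3
eef_pos: [0.4899, -0.2309, 0.0567]
tcp_rot: [0.735, 0.678, 0.01, -0.003]
contact_force: [0.8, -0.8, -0.7]
opening: 0.606
```

```bash
python3 - <<'E'
from h import *
np.set_printoptions(precision=4,suppress=True)
s=ctrl.get_state();print(s["eef_pos"],s["tcp_rot"],s["contact_force"],s["opening"])
t=ctrl.read_camera("top");sd=ctrl.read_camera("side");w=ctrl.read_camera("wrist")
for n,p in(("t",t),("s",sd),("w",w)):
  for l in ctrl.landmark_of(p,"pad")[:2]: print(n,l["conf"],at(p,l["centre"],0))
  for l in ctrl.landmark_of(p,"block")[:1]: print(n,"block",l["conf"],at(p,l["centre"],s["eef_pos"][2]-.005))
save(w,"w7.png",None,1.0)
E
```

```text
[ 0.4899 -0.2309  0.0567] [ 0.7354  0.6775  0.0102 -0.0027] [ 0.7922 -0.7742 -0.6689] 0.6061167311619452
t 0.97 [ 0.4941 -0.2381  0.    ]
t 0.76 [ 0.7632 -0.3774  0.    ]
t block 0.7 [ 0.5025 -0.2347  0.0517]
s 0.83 [ 0.4977 -0.2238  0.    ]
s 0.6 [ 0.7627 -0.3806  0.    ]
s block 0.64 [0.3214 0.1597 0.0517]
w block 0.85 [ 0.4889 -0.2323  0.0517]
```

View pics/w7.png

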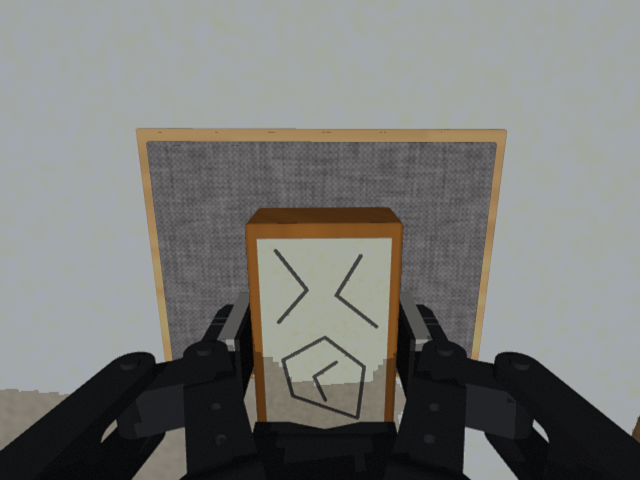

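Call:
{"api": "servo_tool", "payload": {
  "increments": [
    [0.4,0,0,-0.2,0],
    [0.4,0,0,-0.4,0],
    [0.4,0,0,-0.6,0],
    [0.4,0,0,-0.7,0],
    [0.4,0,0,-0.8,0],
    [0.4,0,0,-0.86,0],
    [0.4,0,0,-0.9,0],
    [0.4,0,0,-0.93,0],
    [0.4,0,0,-0.95,0],
    [0.4,0,0,-0.96,0]
  ]
}}

```text
time: 22.58
eef_pos: [0.4896, -0.2309, 0.018]
tcp_rot: [0.736, 0.677, 0.01, -0.003]
contact_force: [0.2, -0.5, -1.4]
opening: 0.603
```

Call:
{"api": "servo_tool", "payload": {
  "increments": [
    [0.4,0,0,-0.01,0],
    [0.4,0,0,-0.02,0],
    [0.4,0,0,-0.03,0],
    [0.4,0,0,-0.04,0],
    [0.4,0,0,-0.04,0],
    [0.4,0,0,-0.04,0],
    [0.4,0,0,-0.04,0],
    [0.4,0,0,-0.04,0],
    [0.4,0,0,-0.04,0],
    [0.4,0,0,-0.04,0]
  ]
}}

```text
time: 23.42
eef_pos: [0.4898, -0.2311, 0.0171]
tcp_rot: [0.736, 0.677, 0.01, -0.003]
contact_force: [-1.8, 0.5, 5.3]
opening: 0.604
```

Call:
{"api": "servo_tool", "payload": {
  "increments": [
    [0.4,0,0,-0.01,0],
    [0.55,0,0,0,0],
    [0.62,0,0,0,0],
    [0.66,0,0,0,0],
    [0.72,0,0,0,0],
    [0.8,0,0,0,0],
    [0.9,0,0,0,0],
    [1,0,0,0,0],
    [1,0,0,0.02,0],
    [1,0,0,0.05,0]
  ]
}}

```text
time: 24.25
eef_pos: [0.4897, -0.231, 0.019]
tcp_rot: [0.736, 0.677, 0.01, -0.003]
contact_force: [0.1, 0.1, -0.6]
opening: 0.998
```

Call:
{"api": "servo_tool", "payload": {
  "increments": [
    [1,0,0,0.2,0],
    [1,0,0,0.5,0],
    [1,0,0,0.9,0],
    [1,0,0,1.5,0],
    [1,0,0,2.2,0],
    [1,0,0,3.0,0],
    [1,0,0,3.8,0],
    [1,0,0,4.2,0],
    [1,0,0,4.2,0],
    [1,0,0,4.2,0]
  ]
}}

```text
time: 25.08
eef_pos: [0.4904, -0.2315, 0.1893]
tcp_rot: [0.736, 0.677, 0.011, -0.001]
contact_force: [-0.3, 1.0, -0.1]
opening: 1.002
```

```bash
python3 - <<'E'
from h import *
np.set_printoptions(precision=4,suppress=True)
s=ctrl.get_state();print(s["eef_pos"],s["contact_force"],s["opening"])
w=ctrl.read_camera("wrist");t=ctrl.read_camera("top")
for q,z in(("pad",0),("block",.012)):
  for l in ctrl.landmark_of(w,q)[:2]: print(q,l["conf"],at(w,l["centre"],z))
for m in ctrl.masks_of(t,"jaw")[:1]: print("jaw",m["conf"],m["extent"])
a=cv2.resize(w["frame"],(400,300));b=cv2.resize(t["frame"][195:320,200:367],(400,300))
cv2.imwrite("pics/w8.png",np.hstack([a,b])[:,:,::-1])
E
```

```text
[ 0.4904 -0.2315  0.1893] [-0.2818  1.0274 -0.1435] 1.0017324407408814
pad 0.84 [ 0.7624 -0.3755  0.    ]
block 0.82 [ 0.4897 -0.2325  0.012 ]
jaw 0.95 [223.5, 216.6, 282.3, 255.6]
```

```bash
python3 -c "
from plant import ctrl
print(ctrl.sign_off())"
```

```text
the job is handed in; nothing more can be done
None
```

I freed the block, set it down on the near felt pad and let go of it. The job was handed in at about 25 s.

- **Releasing the clamp:** I pushed the post towards clamp -x with the fingers shut. The highest force I read was 10.3 N, and it dropped to about 6 N once the teeth were clear. I held it there for just over 3 s. In the top picture the jaw had moved about 13 px, roughly 31 mm, so fully back, and it was still there in the last check.
- **Moving the block:** I gripped it across its long sides with 25 N. While the fingers closed, the wrist read about 4.6 N upwards, well under the 15 N limit. I lowered the block until the felt pushed back with about 5 N, still in the fingers, then opened the gripper and raised it 170 mm.
- **Last checks:** The block is at (0.490, -0.2325). The pad's centre is about (0.490, -0.231), so it is roughly 2 mm off the middle. There is no contact force beyond about 1 N of sensor noise.

**Not fully confirmed:**
- I had used up the 12 pictures, so I did not view the final one. That the block lies flat and picture side up comes from the last view before I lowered it and from the smooth release.
- In the last check the wrist camera's network found only the far pad, because the block and fingers hid the near one. I therefore took the pad's centre from earlier pictures, whose estimates of it differed by up to about 8 mm.

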